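# Stand the knocked-over dispenser and cologne bottle back up

## Robot

A 7-joint arm with a two-finger parallel gripper is mounted at the origin on the work surface. World frame = base frame: x ahead of the robot, y to its left, z up, the work surface at z = 0. Lengths are in m, angles in rad, forces in N, time in s.
With the tool pointing down it reaches from about 0.425 to 0.875 m from the base axis. Payload 4.7 kg.
Tool frame: the origin (TCP) lies at the centre of the arm's flange, where the gripper is bolted on; the fingertips stand 173 mm ahead of it and the grasp point (between the pads) lies 155 mm ahead of it; z points along the fingers, y is the direction in which the jaws open and shut (so a half turn about z gives the same grasp; the last joint's range is limited). The gripper opens to 85 mm and grips with 20 to 120 N. Pads are 22 mm wide; open, the fingers measure 114 mm over their backs; the gripper's body (76 mm by 85 mm) begins 54 mm behind the grasp point. The pads swing forward as they close: fully open they stand 13 mm farther back than shut.
Start: joints at [1.159, 0.321, -0.07, 1.45, 0.023, 1.371, -0.057], TCP at [0.268, -0.592, 0.405] pointing down, gripper open.
Joint ranges: [-2.86, 2.86], [-0.3, 2.09], [-1.38, 1.24], [0.06, 2.45], [-1.56, 4.7], [0.09, 2.05], [-2.69, 2.69]. Speed limits (rad/s): [2.57, 2.57, 3.14, 3.14, 3.14, 3.14, 3.14].

## Interface

Orientations are given as [roll, pitch, yaw] about the fixed x, y, z axes, in that order (R = Rz(yaw) Ry(pitch) Rx(roll)).
In Python, from cell import observe, get_image, camera_info, sign_off gives the robot as it stands. The module is installed in compiled form; this text tells all that it offers.
- The arm moves only by the shell command python3 -m jog 'ROWS' [FORCE]. ROWS is text: rows parted by semicolons, each of 5 numbers parted by spaces: the closure in counts, from 0 (fully open) to 255 (shut), then the shift along the tool's x, y, z in cm, then the turn about the tool's z in rad. In form: jaw tx ty tz yaw; .... A call has exactly 8 rows; each row is the pose to reach, as a shift and turn from the pose measured when the call began, along the tool's axes at that moment; what a row does not reach only later rows make up. A row lasts 1/8 s, in which the tool goes at most 62.5 mm and 10.7 degrees, less where a joint would pass 70% of its speed; a pose out of reach is approached as far as the arm can. A call with a gripper value outside its range is refused whole. The fingers move at their own pace and stop on an object; FORCE is the grip in N (left out, the last holds). Time passes only in rows, so rows that repeat a pose let the fingers close, or fill a call up. It gives the time, the measured TCP pose, the force and the opening at its end, in the units of the state.
- observe(): the state, without advancing time (a new reading comes with each control period).
- get_image(name): name is "side" or "top"; returns the picture (480x640x3 uint8, red, green, blue); there is no depth.
- camera_info(name): a dict with "vfov" (degrees; the focal length in pixels is half the picture's height over the tangent of half this angle, whatever the lens; pixels are square), "cx", "cy" (the principal point, pixels), "k1" (the pictures are not rectified: a ray, as slopes to the right and down, at radius r is drawn at 1 + k1 r^2 times it, then the intrinsics apply), "extrinsics" (4x4, takes a point from world to camera coordinates). Camera axes: x right, y down, z forward; pixel columns grow to the right and rows downward; lengths in m; the calibration is good to about 2 mm. A picture is of the moment at which its call begins. camera_info takes no time and is no camera call.
- sign_off(): hands the job in, once; it reports no verdict.
The state is a dict: "time": time; "qpos": joint angles; "dq": joint speeds; "tau": joint torques, N m; "eef_pos": TCP position; "orientation": TCP orientation; "wrist_force": force on the tool from outside, world axes, zero at the start; "moment": the same for the moment, N m; "finger_gap": finger opening in m.
Only numpy, scipy, OpenCV 4.12 (cv2) and the standard library are available. Lean on these libraries where they do the work, as an engineer would, in place of code of your own. Each camera call takes 0.05 s, during which the arm holds its last target.

## Task

The hair-tie dispenser and the cologne bottle have been knocked back and lean against the front rim of the valet tray. Without picking them up, push each one back upright with the fingertips so that it stands flat on its own base, with its foot where it now rests on the shelf. Leave everything else as it lies.

Things in the scene. Friction and masses are not known exactly. Their poses are not given: they have to be found in the camera images.
- dispenser: Hair-tie dispenser: clear plastic box of dark ties, white base and cap, 64 x 64 mm in plan, 120 mm tall plus a round spring push plate (36 mm across, 8 mm high) on top; 0.1 to 0.2 kg, weight centred at half height. Origin: centre of underside; z up through it, x from its front to its back face. Starts leaning back about 40 degrees from vertical, top over the tray's inside, x square to its wall.
- cologne: Cologne bottle of amber glass, black cap: body 44 mm front to back, 60 mm wide, 90 mm tall; square 30 x 30 mm cap in the middle of its top, 118 mm overall; 0.18 to 0.36 kg, weight centred about 48 mm up. Origin: centre of underside; z up through the cap, x from its front to its back. Starts leaning back about 47 degrees like the dispenser, beside it; which is on the left varies.
- dispenser_front (a point): Middle of the bottom front edge of the dispenser.
- dispenser_back (a point): Middle of the dispenser's bottom back edge, on which it rests and pivots while it leans, about 34 mm in front of the tray; its back face then rests on the tray's rim and its top back edge overhangs about 77 mm beyond this point, 92 mm above the shelf. Balance point at about 28 degrees of lean: brought past it, it drops onto its base by itself.
- dispenser_top (a point): Centre of the dispenser's push plate, 128 mm above its underside. While the dispenser swings upright about its bottom back edge its top back edge rises from 92 to 120 mm above the shelf, and its highest point passes 137 mm.
- cologne_front (a point): Middle of the bottom front edge of the bottle.
- cologne_back (a point): Middle of the bottle's bottom back edge, on which it rests and pivots while it leans, about 43 mm in front of the tray; its back face then rests on the tray's rim and the top back edge of its cap overhangs about 82 mm beyond this point, 85 mm above the shelf. Balance point at about 25 degrees of lean: brought past it, it drops onto its base by itself.
- cologne_top (a point): Centre of the top of the bottle's cap, 118 mm above its underside. While the bottle swings upright about its bottom back edge the top back edge of its cap rises from 85 to 118 mm above the shelf, and its highest point passes 124 mm.
- tray: Open wooden valet tray, 170 mm deep (its x), 300 mm wide (its y), 40 mm high, walls 8 mm, inner floor 8 mm up; it does not shift. Origin: at shelf height below the middle of the outside of its front wall; x points from the front wall into the tray, y to the left along the front wall, z up. What lies in it is no higher than 12 mm above its floor and in its rear half.
- ring_box: Small closed wooden ring box, 45 x 45 x 38 mm, on the shelf in front of the tray between the two leaning things. Origin: centre of its underside. To be left alone.
- dish: Round glass dish, 90 mm across, 26 mm high, on the shelf beside the leaning things. Origin: centre of its underside. To be left alone.
- pill_organizer: White plastic seven-lid pill organizer, closed, 36 x 160 x 23 mm, on the shelf on the other side of the leaning things. Origin: centre of its underside, long side along its y. To be left alone.
- tie_clip: Steel tie clip, 56 mm long, 6 mm high, lying in the rear half of the tray. Origin: centre of its underside. To be left alone.
- watch: Wrist watch laid out flat in the rear half of the tray, 190 mm long, 10 mm high. Origin: under the middle of its case. To be left alone.
- polish_tin: Round shoe polish tin, 76 mm across, 25 mm high, on the shelf to the left. Origin: centre of its underside. To be left alone.

How it is judged:
At the end, for the whole second after the job is handed in: Dispenser and bottle both stand upright on the shelf (tilt below 0.06 rad, front and back bottom edges less than 6 mm above the shelf), the bottom back edge of each within 30 mm of where it was at the start, and at rest (angle between each of dispenser, cologne's own z axis and vertical below 0.06 rad and height (world z) of each of dispenser_front, dispenser_back, cologne_front, cologne_back below 0.006 m and distance of each of dispenser_back, cologne_back from where it was at the start of the episode below 0.03 m and linear speed of each of dispenser, cologne below 0.02 m/s); the robot touches nothing.
It fails at once if the dispenser is lifted or carried (its whole underside more than 12 mm above the shelf) (height (world z) of each of dispenser_front, dispenser_back above 0.012 m).
It fails at once if the cologne bottle is lifted or carried (its whole underside more than 12 mm above the shelf) (height (world z) of each of cologne_front, cologne_back above 0.012 m).
It fails at once if something else on the shelf or in the tray is pushed out of place (more than 20 mm) (distance of any of ring_box, dish, pill_organizer, tie_clip, watch, polish_tin from where it was at the start of the episode above 0.02 m).
It also fails if it takes over 48 s, if anything falls off the work surface, if the arm or the gripper's body presses on something with over 40 N, if the wrist force passes 120 N, or if a joint passes its speed limit or range.

## Working session

There is one attempt and no reset: what is moved stays moved. The work goes in short steps, Python scripts to look and compute and a shell command to move; the robot and the scene stay as the last step left them, time stands still between calls to the robot, and variables do not carry over. Pictures are saved under pics/ and viewed, and the job is handed in when it is done.

```bash
mkdir -p pics; ls
python3 - <<'E'
from cell import *
import cv2
for n in("side","top"):
    cv2.imwrite(f"pics/{n}0.png",get_image(n)[:,:,::-1]); c=camera_info(n); print(c)
s=observe(); print(s)
E
```

```text
pics
{'vfov': 49.42806143626288, 'cx': 324.29857777886076, 'cy': 228.4828524296444, 'k1': -0.15567372041011374, 'extrinsics': array([[-0.86941056, -0.49379249, -0.01715389,  0.49884072],
       [-0.24831295,  0.46668783, -0.84884813,  0.16482395],
       [ 0.42716034, -0.73373799, -0.5283584 ,  1.05240922],
       [ 0.        ,  0.        ,  0.        ,  1.        ]])}
{'vfov': 49.852640193204614, 'cx': 319.76585998124216, 'cy': 238.51032284260177, 'k1': -0.056074662393322906, 'extrinsics': array([[-2.37129700e-02, -9.99718342e-01,  9.65657503e-04,
         1.39765468e-01],
       [-9.90606909e-01,  2.33667111e-02, -1.34729168e-01,
         5.09424808e-01],
       [ 1.34668656e-01, -4.15141572e-03, -9.90881990e-01,
         1.17940448e+00],
       [ 0.00000000e+00,  0.00000000e+00,  0.00000000e+00,
         1.00000000e+00]])}
{'time': 0.1, 'qpos': array([ 1.15911361,  0.32177277, -0.07005998,  1.45154513,  0.02264122,
        1.37078467, -0.05691599]), 'dq': array([ 5.55710049e-04, -1.37683548e-03,  3.01559356e-05, -2.98303569e-03,
        1.15824253e-04,  3.03989108e-03, -2.12060166e-04]), 'tau': array([ 2.17406350e-04, -4.94876897e+01, -3.83934360e-01, -3.15208912e+01,
        1.28567044e-02,  7.48474966e-03,  1.21169779e-05]), 'eef_pos': array([ 0.26835201, -0.59182915,  0.40372086]), 'orientation': array([-3.13987423e+00,  1.39893937e-04,  4.25779274e-01]), 'wrist_force': array([ 0.6431134 ,  0.15183958, -0.56883894]), 'moment': array([-0.0454758 ,  0.00570004,  0.04170699]), 'finger_gap': 0.08546849377176223}
```

View pics/side0.png

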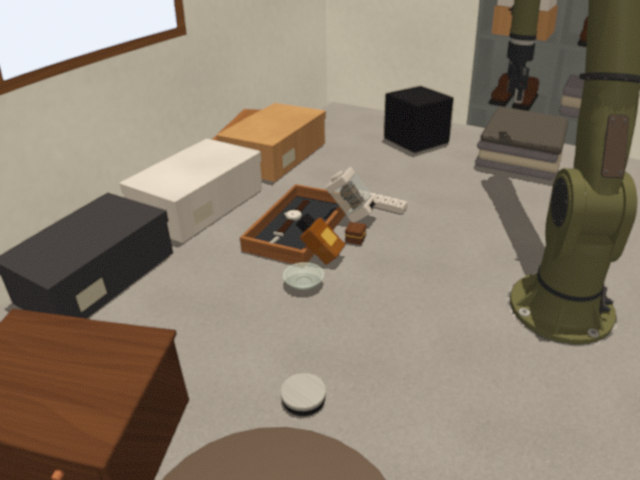

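View pics/top0.png

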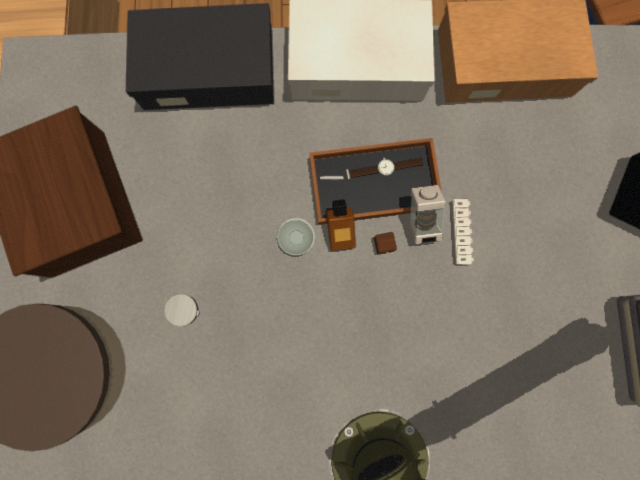

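The top view has the tray at columns 310–440, rows 140–222. The cologne is at about (342,228), the dispenser at (427,215), the ring box at (385,243), the dish at (296,237) and the pill organizer at (462,232). I'll zoom in to measure.

```bash
cat > h.py <<'E'
import numpy as np,cv2
from cell import *
def P(n):
    c=camera_info(n); f=240/np.tan(np.radians(c['vfov']/2)); return c,f
def ray(n,u,v):
    c,f=P(n); x=(u-c['cx'])/f; y=(v-c['cy'])/f; rd=np.hypot(x,y); r=rd
    for _ in range(30): r=rd/(1+c['k1']*r*r)
    s=r/rd if rd>0 else 1
    E=c['extrinsics']; R=E[:3,:3]; t=E[:3,3]
    return -R.T@t, R.T@np.array([x*s,y*s,1])
def onz(n,u,v,z):
    o,d=ray(n,u,v); return o+d*(z-o[2])/d[2]
def tri(a,b):
    (o1,d1),(o2,d2)=ray('top',*a),ray('side',*b)
    A=np.stack([d1,-d2],1); s=np.linalg.lstsq(A,o2-o1,rcond=None)[0]
    p,q=o1+s[0]*d1,o2+s[1]*d2; return (p+q)/2,np.linalg.norm(p-q)
def proj(n,p):
    c,f=P(n); E=c['extrinsics']; q=E[:3,:3]@np.array(p)+E[:3,3]; x,y=q[:2]/q[2]; k=1+c['k1']*(x*x+y*y)
    return x*k*f+c['cx'],y*k*f+c['cy']
def crop(n,name,x0,y0,w,h,s):
    im=get_image(n)[:,:,::-1]; cv2.imwrite(name,cv2.resize(im[y0:y0+h,x0:x0+w],None,fx=s,fy=s,interpolation=cv2.INTER_CUBIC))
E
python3 - <<'E'
from h import *
crop('top','pics/tc0.png',260,130,220,150,3.6)
crop('side','pics/sc0.png',230,150,190,150,4)
E
```

```text
(no output)
```

View pics/tc0.png

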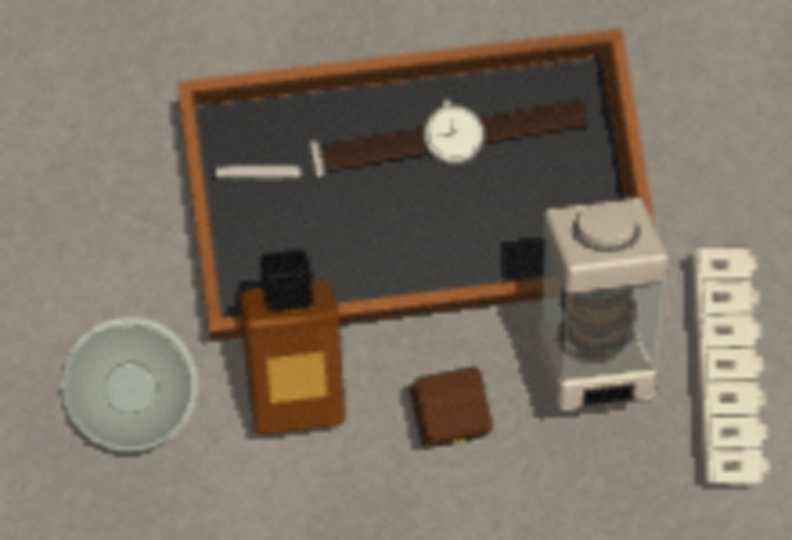

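View pics/sc0.png

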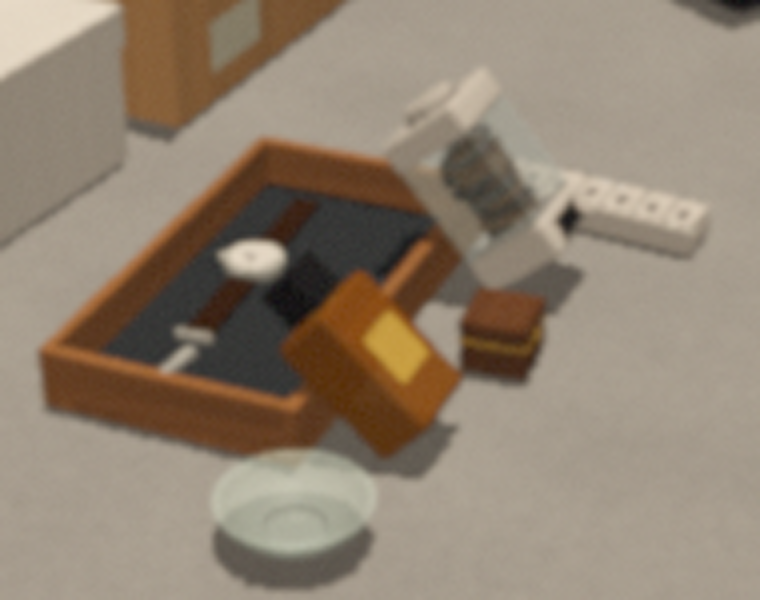

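Run:
```python
from h import *
np.set_printoptions(precision=4,suppress=True)
T=lambda U,V:(260+(U+.5)/3.6-.5,130+(V+.5)/3.6-.5)
S=lambda U,V:(230+(U+.5)/4-.5,150+(V+.5)/4-.5)
tl,tr,bl=[onz('top',*T(*p),.04) for p in((180,85),(620,30),(212,337))]
print(tl,tr,bl,np.linalg.norm(tr-tl),np.linalg.norm(bl-tl))
ey=(tl-tr)/np.linalg.norm(tl-tr); yaw=np.arctan2(-ey[0],ey[1]); ex=tl-bl; print('yaw',yaw,np.arctan2(ex[1],ex[0]))
yaw=(yaw+np.arctan2(ex[1],ex[0]))/2
R=np.array([[np.cos(yaw),-np.sin(yaw)],[np.sin(yaw),np.cos(yaw)]])
# origin: front-left outer corner bl is (0,.15); average w/ others
O=np.mean([bl[:2]-R@[0,.15],tl[:2]-R@[.17,.15],tr[:2]-R@[.17,-.15]],0)
print('O',O,yaw)
def tf(p): return np.r_[R.T@(p[:2]-O),p[2]]
for nm,a,b in [('disp top plate ctr',(607,228),None),('disp top back L',(545,210),(388,158)),('disp top back R',(640,198),None),
  ('disp top front L',(565,280),(408,180)),('cologne cap backL',(262,255),None),('cap back R',(303,250),None),('col front bot L',(257,435),(385,455)),('col front bot R',(344,424),(462,380)),('disp frontbot R',(652,395),(568,245)),('disp frontbot L',(563,407),(500,285))]:
    z={'disp top plate ctr':.12,'disp top back L':.092,'disp top back R':.092,'cologne cap backL':.085,'cap back R':.085,'disp top front L':.133,'col front bot L':.032,'col front bot R':.032}.get(nm,.041)
    p=onz('top',*T(*a),z); print(nm,'onz',p,tf(p), end=' ')
    if b: q,e=tri(T(*a),S(*b)); print('tri',q,tf(q),e)
    else: print()
```

```text
[0.7186 0.1471 0.04  ] [ 0.7505 -0.1488  0.04  ] [0.5481 0.1298 0.04  ] 0.29760426849896093 0.17140767746985613
yaw 0.10731353342896563 0.10126125612898587
O [ 0.5649 -0.0189] 0.10428739477897575
disp top plate ctr onz [ 0.5971 -0.1148  0.12  ] [ 0.0221 -0.0988  0.12  ] 
disp top back L onz [ 0.6158 -0.0823  0.092 ] [ 0.0441 -0.0684  0.092 ] tri [ 0.6152 -0.0841  0.0867] [ 0.0433 -0.0701  0.0867] 0.003934200176717965
disp top back R onz [ 0.6223 -0.143   0.092 ] [ 0.0442 -0.1295  0.092 ] 
disp top front L onz [ 0.5626 -0.0846  0.133 ] [-0.0091 -0.0652  0.133 ] tri [ 0.5865 -0.0905  0.0733] [ 0.0141 -0.0735  0.0733] 0.027309747423821827
cologne cap backL onz [0.5923 0.097  0.085 ] [0.0394 0.1124 0.085 ] 
cap back R onz [0.595 0.071 0.085] [0.0393 0.0863 0.085 ] 
col front bot L onz [0.484  0.1019 0.032 ] [-0.0679  0.1285  0.032 ] tri [0.4962 0.1064 0.0133] [-0.0553  0.1317  0.0133] 0.02241032974070454
col front bot R onz [0.4898 0.0449 0.032 ] [-0.068   0.0712  0.032 ] tri [0.4907 0.0452 0.0311] [-0.067   0.0714  0.0311] 0.0017702721981860381
disp frontbot R onz [ 0.503  -0.1559  0.041 ] [-0.0758 -0.1298  0.041 ] tri [ 0.5128 -0.1607  0.0105] [-0.0666 -0.1357  0.0105] 0.012789518280668478
disp frontbot L onz [ 0.4965 -0.0972  0.041 ] [-0.0762 -0.0709  0.041 ] tri [ 0.5167 -0.0949  0.0127] [-0.0558 -0.0706  0.0127] 0.03694031648642703
```

```bash
cat >> h.py <<'E'
O=np.array([.5649,-.0189]); YAW=.1043
def Rz(a): return np.array([[np.cos(a),-np.sin(a)],[np.sin(a),np.cos(a)]])
def plan(tx,ty,tip=None):
    s=observe(); p=s['eef_pos']; yaw=s['orientation'][2]
    g=O+Rz(YAW)@[tx,ty]; d=Rz(yaw).T@(g-p[:2]); 
    print('tool shift cm',d[0]*100,-d[1]*100,'yaw turn',yaw-YAW,'tz',(p[2]-(tip+.173))*100 if tip is not None else '')
def st():
    s=observe(); p=s['eef_pos']; print('t',s['time'],'tray',Rz(YAW).T@(p[:2]-O),'tip z',p[2]-.173,'rpy',s['orientation'],'F',s['wrist_force'],'gap',s['finger_gap'])
E
python3 -c "
from h import *
plan(.085,-.10,.22);st()"
```

```text
tool shift cm 55.57318543379684 -27.75912325194389 yaw turn 0.32151481123377207 tz 1.1024240210843417
t 0.2 tray [-0.35453497 -0.5389804 ] tip z 0.23102424021084345 rpy [-3.14041804e+00  5.30355662e-05  4.25814811e-01] F [ 0.34524683  0.47646893 -0.35336567] gap 0.08552386462757787
```

```bash
python3 -m jog '255 3 -1.5 0 0.04; 255 7 -3.5 0 0.08; 255 11 -5.5 0 0.13; 255 15.5 -7.7 0 0.18; 255 20 -10 0 0.23; 255 25 -12.5 0 0.28; 255 30 -15 0 0.32; 255 35 -17.5 0 0.32' 30; python3 -c "
from h import *
plan(.085,-.10,.20);st()"
```

```text
time: 1.2
eef_pos: [0.5157, -0.2864, 0.4042]
orientation: [-3.141, 0.0, 0.105]
wrist_force: [-0.1, -0.6, -0.3]
finger_gap: 0.0004
tool shift cm 16.19580776466226 -16.07559441494179 yaw turn 0.0010242664757474373 tz 3.1233402580437
t 1.2 tray [-0.07679334 -0.26092175] tip z 0.231233402580437 rpy [-3.14076154e+00  3.71201140e-04  1.05324266e-01] F [-0.13949309 -0.64512405 -0.28129257] gap 0.00038637432242280957
```

```bash
python3 -m jog '255 3 -3 0 0; 255 6 -6 0 0; 255 9 -9 0 0; 255 12 -12 0 0; 255 15 -15 0 0; 255 16.2 -16.1 1.5 0; 255 16.2 -16.1 3 0; 255 16.2 -16.1 3 0'
python3 - <<'E'
from h import *
st()
plan(.085,-.10,.075)
crop('side','pics/sc1.png',180,50,260,195,3)
s=observe()['eef_pos'];print(proj('side',[*s[:2],s[2]-.173]))
E
```

```text
time: 2.2
eef_pos: [0.6584, -0.1117, 0.3714]
orientation: [-3.141, 0.006, 0.102]
wrist_force: [0.6, 0.6, -0.7]
finger_gap: -0.0001
t 2.2 tray [ 0.08334934 -0.10205346] tip z 0.1983629133382751 rpy [-3.14109578  0.00582473  0.10248568] F [ 0.60012368  0.5798054  -0.68266977] gap -5.915261132103301e-05
tool shift cm 0.16469326908744902 -0.20564560209073088 yaw turn -0.001814318363311862 tz 12.336291333827509
(np.float64(315.54600815259647), np.float64(141.100450292988))
```

View pics/sc1.png

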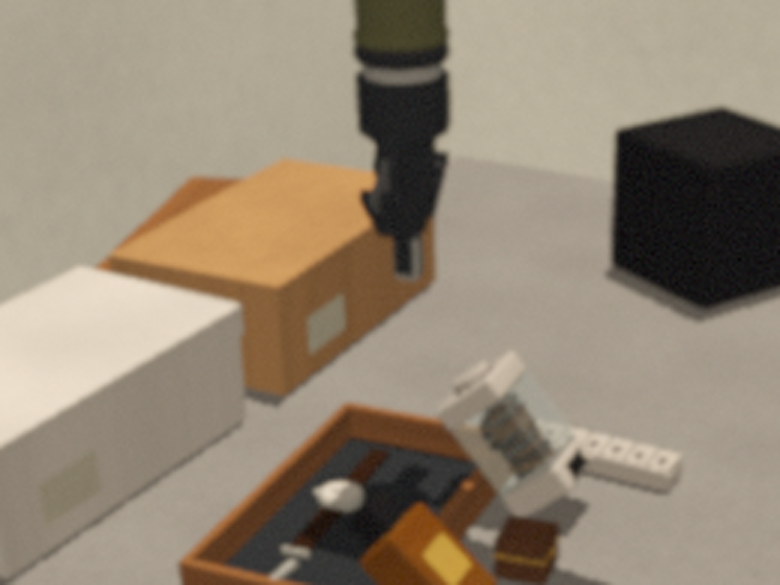

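The side view shows the closed fingertips at about (316,143), within 2 px of the projection. The dispenser lies forward of and below the tool. I'll descend behind its top edge.

```bash
python3 -m jog '255 0.3 -0.2 2 0; 255 0.3 -0.2 4.5 0; 255 0.3 -0.2 7 0; 255 0.3 -0.2 9 0; 255 0.3 -0.2 11 0; 255 0.3 -0.2 12 0; 255 0.3 -0.2 12.3 0; 255 0.3 -0.2 12.3 0'
python3 - <<'E'
from h import *
st()
crop('side','pics/sc2.png',230,90,200,150,4)
crop('top','pics/tc2.png',260,130,220,150,3.6)
E
```

```text
time: 3.25
eef_pos: [0.6614, -0.1095, 0.2503]
orientation: [3.141, 0.003, 0.102]
wrist_force: [0.4, 0.7, 0.1]
finger_gap: 0.0001
t 3.25 tray [ 0.08649926 -0.10017896] tip z 0.0772786988048158 rpy [3.14148219e+00 2.68600013e-03 1.02083378e-01] F [0.38996805 0.65567443 0.06744277] gap 7.570486756745198e-05
```

View pics/sc2.png

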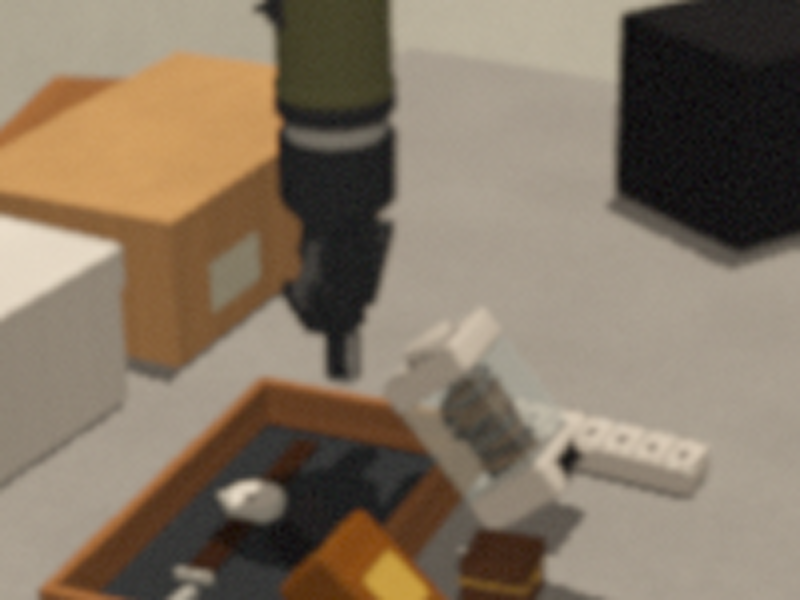

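View pics/tc2.png

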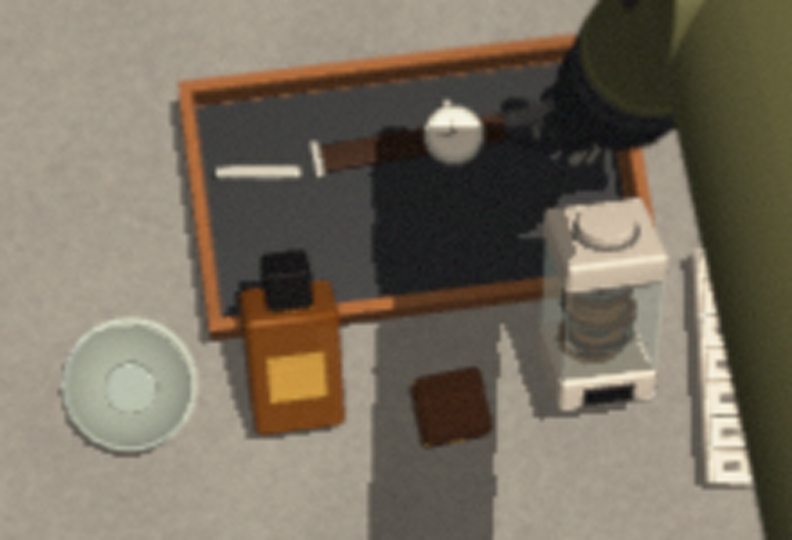

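The side view shows the fingertip at crop (345,378), behind the dispenser's top edge and clear of it. The top view shows the gripper centred over the dispenser's column. Next I'll pull toward the robot slowly.

```bash
python3 -m jog '255 -1 0 0 0; 255 -2 0 0 0; 255 -2.6 0 0 0; 255 -3 0 0 0; 255 -3.4 0 0 0; 255 -3.8 0 0 0; 255 -4.1 0 0 0; 255 -4.4 0 0 0'
python3 - <<'E'
from h import *
st()
crop('side','pics/sc3.png',230,90,200,150,4)
E
```

```text
time: 4.35
eef_pos: [0.6174, -0.114, 0.2507]
orientation: [3.141, 0.002, 0.102]
wrist_force: [0.9, 0.4, 0.1]
finger_gap: -0.0001
t 4.35 tray [ 0.04236509 -0.10003652] tip z 0.0776627456209038 rpy [3.14133817e+00 2.39910406e-03 1.02177995e-01] F [0.92577435 0.39679838 0.07311601] gap -5.0603817953432494e-05
```

View pics/sc3.png

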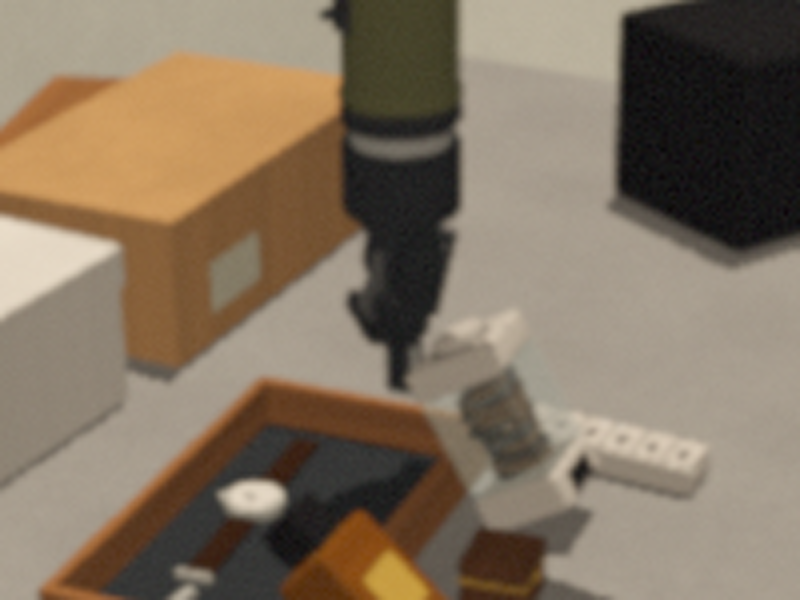

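The dispenser is swinging up on its back edge and the fingers are still touching it, so I'll keep going.

```bash
python3 -m jog '255 -0.3 0 0 0; 255 -0.6 0 0 0; 255 -0.9 0 0 0; 255 -1.2 0 0 0; 255 -1.5 0 0 0; 255 -1.8 0 0 0; 255 -2.1 0 0 0; 255 -2.4 0 0 0'
python3 - <<'E'
from h import *
st()
crop('side','pics/sc4.png',230,90,200,150,4)
E
```

```text
time: 5.4
eef_pos: [0.5931, -0.1165, 0.2507]
orientation: [3.141, 0.003, 0.102]
wrist_force: [0.6, -1.0, -0.3]
finger_gap: 0.0001
t 5.4 tray [ 0.01787568 -0.10004138] tip z 0.07772957820141285 rpy [3.14125738e+00 2.86571956e-03 1.02070850e-01] F [ 0.59947554 -0.95690083 -0.3076116 ] gap 5.449264092424114e-05
```

View pics/sc4.png

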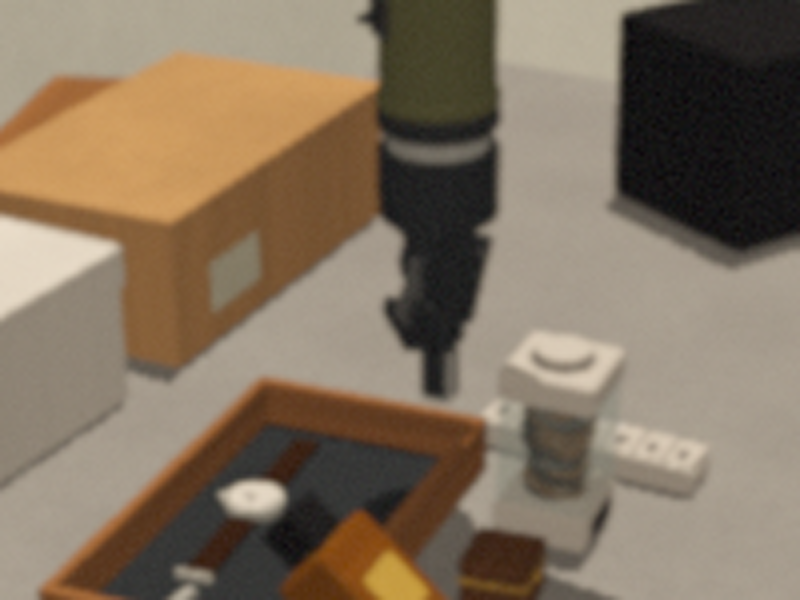

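The dispenser now stands upright at crop (560,440) and nothing is touching it. I'll retreat, rise and shift over behind the cologne.

```bash
python3 -m jog '255 2 0 -2 0; 255 5 0 -5 0; 255 6.2 -3 -7 0; 255 6.2 -8 -7 0; 255 6.2 -13 -7 0; 255 6.2 -18 -7 0; 255 6.2 -20 -7 0; 255 6.2 -20 -7 0'
python3 - <<'E'
from h import *
st()
plan(.082,.0995,.066)
crop('top','pics/tc5.png',260,130,220,150,3.6)
E
```

```text
time: 6.45
eef_pos: [0.6341, 0.0902, 0.3204]
orientation: [3.141, 0.003, 0.105]
wrist_force: [0.7, 0.0, 0.1]
finger_gap: -0.0001
t 6.45 tray [0.0801808  0.10126879] tip z 0.14743834287793234 rpy [3.14139587 0.00333607 0.1049628 ] F [0.72885921 0.04565682 0.05650829] gap -7.566839498111743e-05
tool shift cm 0.1818022520022678 0.17699989222432916 yaw turn 0.0006628040402636981 tz 8.143834287793233
```

View pics/tc5.png

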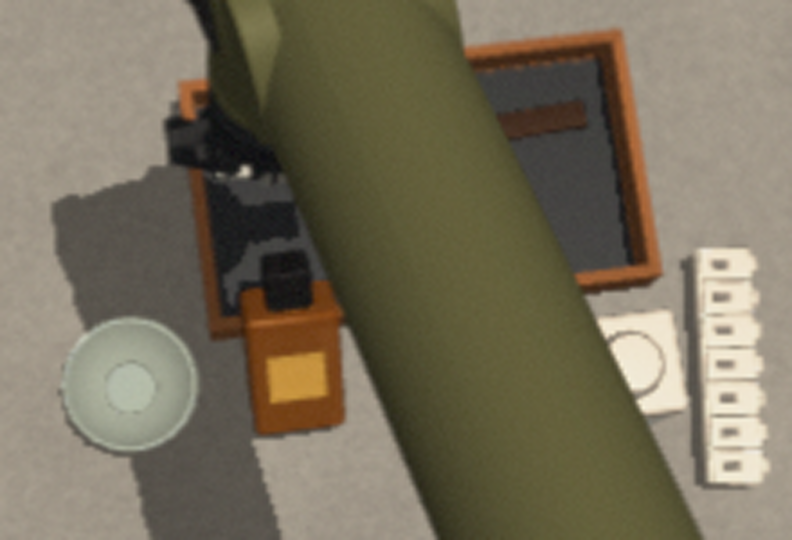

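```bash
python3 -m jog '255 0.2 0.2 1.5 0; 255 0.2 0.2 3.5 0; 255 0.2 0.2 5.5 0; 255 0.2 0.2 7 0; 255 0.2 0.2 8.1 0; 255 0.2 0.2 8.1 0; 255 -0.8 0.2 8.1 0; 255 -1.8 0.2 8.1 0'
python3 - <<'E'
from h import *
st()
crop('side','pics/sc6.png',210,110,200,150,4)
E
```

```text
time: 7.5
eef_pos: [0.6161, 0.084, 0.2401]
orientation: [3.14, 0.002, 0.102]
wrist_force: [-0.4, 0.1, 0.1]
finger_gap: -0.0002
t 7.5 tray [0.06160541 0.09699116] tip z 0.06714835625170729 rpy [3.13987490e+00 2.36800449e-03 1.02052243e-01] F [-0.36809196  0.054744    0.13389234] gap -0.00021102577340214508
```

View pics/sc6.png

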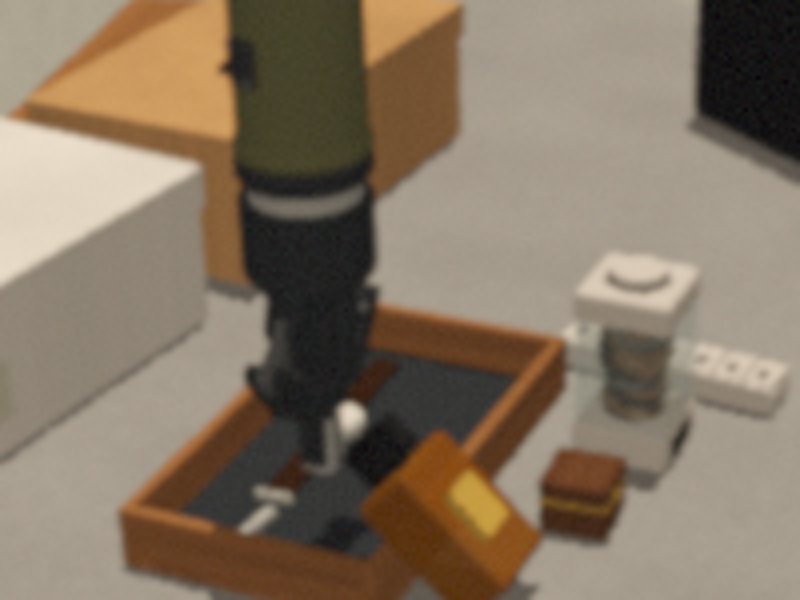

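The fingertips are just behind the black cap, around crop (330,465), and near its centre. Now for the slow pull.

```bash
python3 -m jog '255 -0.5 -0.3 0 0; 255 -0.9 -0.3 0 0; 255 -1.3 -0.3 0 0; 255 -1.7 -0.3 0 0; 255 -2.1 -0.3 0 0; 255 -2.5 -0.3 0 0; 255 -2.9 -0.3 0 0; 255 -3.3 -0.3 0 0'
python3 - <<'E'
from h import *
st()
crop('side','pics/sc7.png',210,110,200,150,4)
E
```

```text
time: 8.55
eef_pos: [0.5813, 0.0834, 0.2399]
orientation: [3.139, 0.005, 0.102]
wrist_force: [1.0, -0.3, -0.2]
finger_gap: 0.0
t 8.55 tray [0.02699604 0.10006968] tip z 0.0668643044846659 rpy [3.1394213  0.00478096 0.10220487] F [ 0.98770384 -0.31322669 -0.17626102] gap 3.0963008618538014e-05
```

View pics/sc7.png

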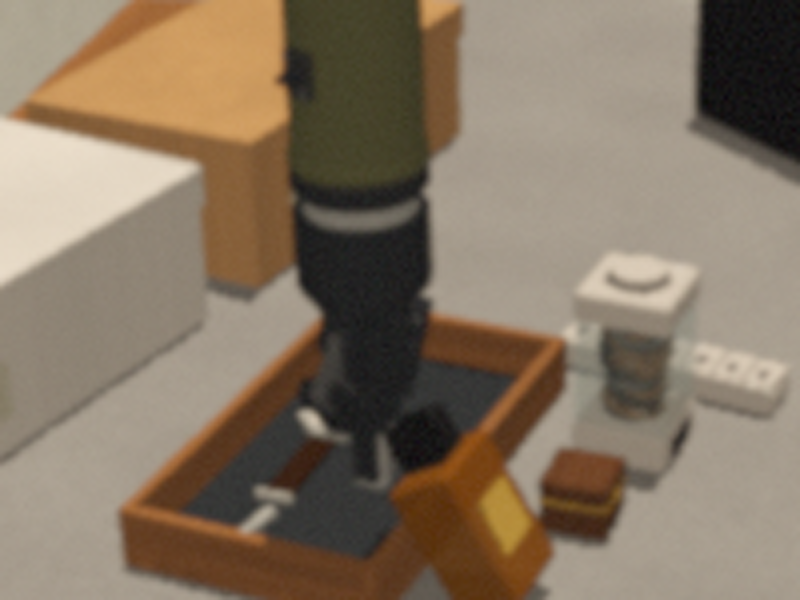

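The bottle is coming up and is at about 33° by eye. I'll continue past its balance point.

```bash
python3 -m jog '255 -0.4 0 0 0; 255 -0.8 0 0 0; 255 -1.2 0 0 0; 255 -1.5 0 0 0; 255 -1.8 0 0 0; 255 -2.1 0 0 0; 255 -2.4 0 0 0; 255 -2.7 0 0 0'
python3 - <<'E'
from h import *
st()
crop('side','pics/sc8.png',210,110,200,150,4)
E
```

```text
time: 9.6
eef_pos: [0.5592, 0.0816, 0.247]
orientation: [3.139, -0.013, 0.102]
wrist_force: [7.4, 0.4, 22.7]
finger_gap: -0.0001
t 9.6 tray [0.00481344 0.10052201] tip z 0.07398505873357325 rpy [ 3.1394257  -0.01330631  0.1020275 ] F [ 7.35730054  0.39222038 22.66964989] gap -0.00010453651207807033
```

View pics/sc8.png

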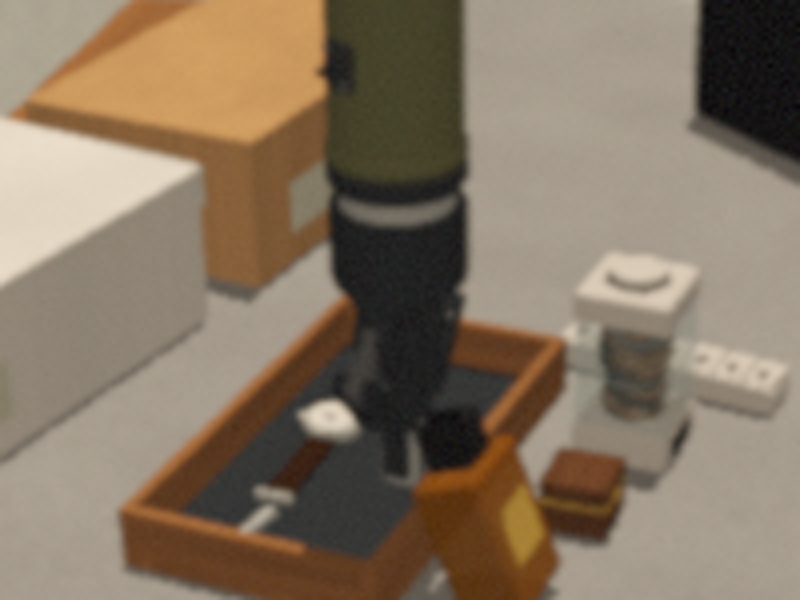

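At the end of that move the wrist read 23 N upward. By now the cap edge has risen to about 110 mm and has caught under the gripper's wider knuckles, about 37 mm above the tips. I'll raise the tool so only the slim part of the fingers pushes.

```bash
python3 -m jog '255 0 0 -0.4 0; 255 0 0 -0.8 0; 255 0 0 -1.2 0; 255 0 0 -1.5 0; 255 0 0 -1.8 0; 255 0 0 -1.8 0; 255 0 0 -1.8 0; 255 0 0 -1.8 0'
python3 - <<'E'
from h import *
st()
crop('side','pics/sc9.png',210,110,200,150,4)
E
```

```text
time: 10.65
eef_pos: [0.5587, 0.0816, 0.265]
orientation: [3.139, -0.013, 0.102]
wrist_force: [-0.0, -0.4, -0.2]
finger_gap: 0.0003
t 10.65 tray [0.00426693 0.10060347] tip z 0.09195326160354494 rpy [ 3.1392875  -0.01280774  0.10219103] F [-0.00369838 -0.38265181 -0.1784555 ] gap 0.00031107519668745854
```

View pics/sc9.png

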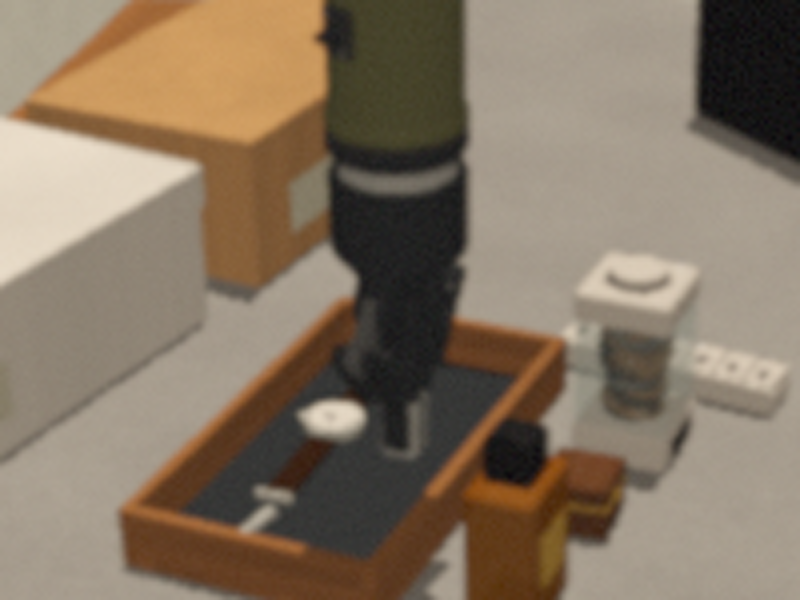

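It came free and the bottle dropped upright, with no contact force left. I'll retreat back and up, then check everything.

```bash
python3 -m jog '255 2 0 -1 0; 255 5 0 -3 0; 255 7 0 -7 0; 255 8 0 -12 0; 255 10 -3 -16 0; 255 12 -8 -18 0; 255 13 -13 -18 0; 255 13 -16 -18 0'
python3 - <<'E'
from h import *
st()
crop('side','pics/sc10.png',230,150,190,150,4)
crop('top','pics/tc10.png',260,130,220,150,3.6)
E
```

```text
time: 11.7
eef_pos: [0.6689, 0.2575, 0.4459]
orientation: [3.141, -0.012, 0.105]
wrist_force: [0.6, -0.5, 1.5]
finger_gap: 0.0002
t 11.7 tray [0.13225418 0.26409683] tip z 0.27286875021326656 rpy [ 3.14122788 -0.0122187   0.10505187] F [ 0.56749671 -0.52691356  1.45901512] gap 0.00023727634901677495
```

View pics/sc10.png

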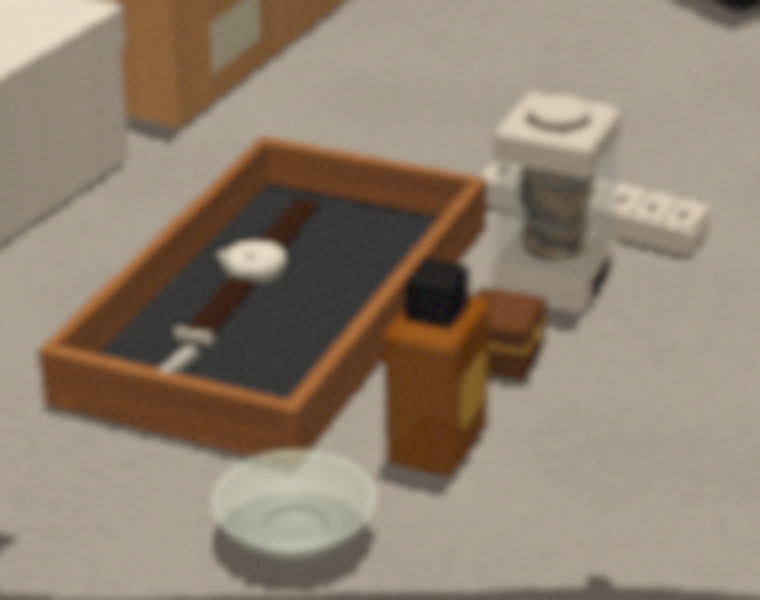

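View pics/tc10.png

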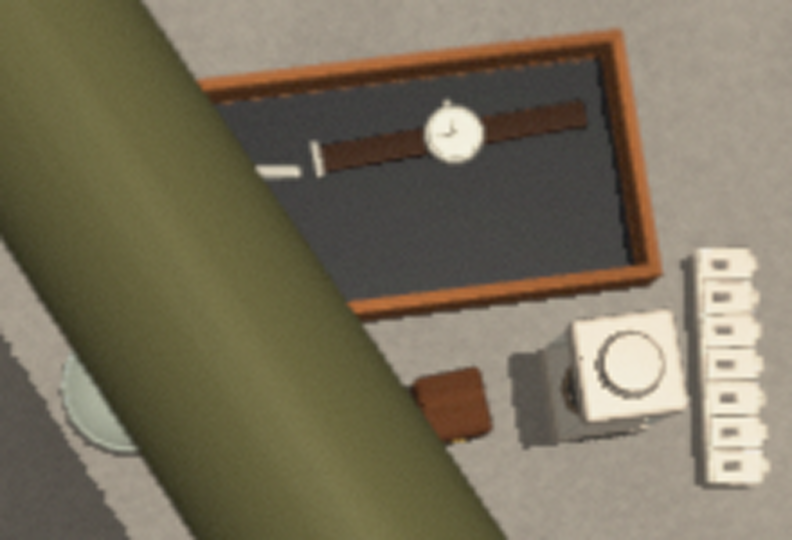

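```bash
python3 -m jog '255 0 6 0 0; 255 0 12 0 0; 255 0 18 0 0; 255 0 24 0 0; 255 0 30 0 0; 255 0 36 0 0; 255 0 42 0 0; 255 0 45 0 0'
python3 - <<'E'
from h import *
st()
crop('top','pics/tc11.png',260,130,220,150,3.6)
E
```

```text
time: 12.8
eef_pos: [0.7158, -0.1943, 0.4444]
orientation: [3.14, -0.009, 0.103]
wrist_force: [0.1, 0.2, -1.2]
finger_gap: 0.0001
t 12.8 tray [ 0.13177857 -0.19020236] tip z 0.2713538606702308 rpy [ 3.13984566 -0.00928181  0.10250552] F [ 0.05307725  0.22300615 -1.17581481] gap 0.00011026848409700198
```

View pics/tc11.png

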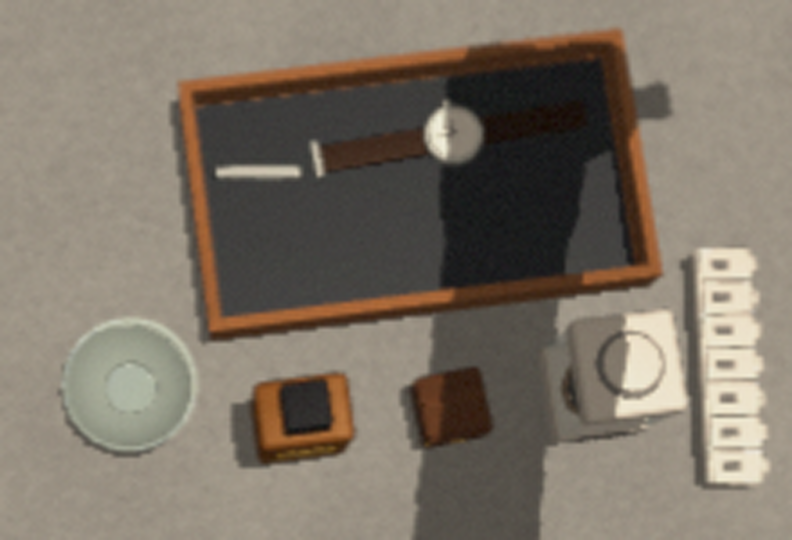

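Run:
```python
from h import *
np.set_printoptions(precision=4,suppress=True)
T=lambda U,V:(260+(U+.5)/3.6-.5,130+(V+.5)/3.6-.5)
tf=lambda p:Rz(YAW).T@(p[:2]-O)
for nm,pts,z in [('disp top',[(570,323),(673,310),(687,408),(583,422)],.12),('col top',[(252,384),(349,374),(354,436),(258,450)],.09),('cap',[(281,383),(327,379),(333,428),(286,434)],.118)]:
    q=np.array([tf(onz('top',*T(*p),z)) for p in pts]); print(nm,q.mean(0),q.ravel())
```

```text
disp top [-0.0642 -0.0982] [-0.0337 -0.0669 -0.0337 -0.131  -0.0946 -0.1297 -0.0949 -0.0654]
col top [-0.063   0.1002] [-0.0421  0.1296 -0.0436  0.0688 -0.0825  0.0711 -0.0836  0.1313]
cap [-0.0635  0.0995] [-0.0476  0.1131 -0.0487  0.0851 -0.0789  0.0855 -0.0789  0.1143]
```

Measured in the tray frame, the back edges are at −34 mm (dispenser) and −43 mm (cologne), the same as where they started. The cap centre sits within 1 mm of the body centre, so the bottle is vertical. The other objects look unmoved, so I'm handing in.

```bash
python3 -c "
from h import *
st(); print(sign_off())"
```

```text
t 12.85 tray [ 0.1312292  -0.19396337] tip z 0.2708635545659002 rpy [ 3.13719523 -0.00874821  0.09853007] F [-1.58402911 -3.97388721  0.03543662] gap -6.329139448770783e-05
the job is handed in; nothing more can be done
None
```

I pushed both the dispenser and the cologne bottle upright with the closed fingertips, pulling each top edge toward the robot until it dropped onto its own base. I handed the job in at 12.9 s; no verdict is reported.

- **Position and tilt:** In the last pictures the back edges measured about 34 mm (dispenser) and 43 mm (cologne) in front of the tray. Those are the given starting distances, so any shift is within a few millimetres. Both look upright; the bottle's cap is centred over its body to within 1 mm. I did not measure bottom-edge heights or tilt angles directly.
- **Other objects:** The ring box, dish, pill organizer, tie clip and watch looked unmoved. The polish tin was outside my close-up pictures, but the arm never went near it.
- **Contact problem:** While I was pushing the bottle, its cap caught briefly under the wider part of the gripper, and the wrist read about 24 N. I raised the tool, it came free, and the bottle dropped upright.
- **Last reading:** The tool was well above everything and touching nothing. The wrist still read about 4 N, probably because the arm had not yet settled after its last move.

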